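# Close a lidded pan in the guarded lid press

## Robot

A 6-joint arm with a two-finger parallel gripper is mounted at the origin on the work surface. World frame = base frame: x ahead of the robot, y to its left, z up, the work surface at z = 0. Lengths are in mm, angles in rad, forces in N, time in s.
With the tool pointing down it reaches from about 300 to 775 mm from the base axis. Payload 14.6 kg.
Tool frame: the origin (TCP) lies midway between the tips of the shut fingers; the grasp point (between the pads) lies 19 mm behind it; z points along the fingers, y is the direction in which the jaws open and shut (so a half turn about z gives the same grasp; the last joint's range is limited). The gripper opens to 94 mm and grips with 3 to 60 N. Pads are 16 mm wide; open, the fingers measure 119 mm over their backs; the gripper's body (75 mm by 177 mm) begins 78 mm behind the grasp point.
Start: joints at [-1.387, 0.3, 1.521, -0, 1.321, -0.067], TCP at [136.492, -532.784, 205.446] pointing down, gripper open.
Joint ranges: [-3.03, 3.03], [-0.79, 2.21], [0.23, 2.52], [-1.04, 4.18], [0, 3.07], [-2.55, 2.55]. Speed limits (rad/s): [2.22, 2.22, 2.57, 3.14, 3.14, 3.14].

## Interface

Orientations are given as [roll, pitch, yaw] about the fixed x, y, z axes, in that order (R = Rz(yaw) Ry(pitch) Rx(roll)).
In Python, from cell import read_state, camera, get_calibration, sign_off gives the robot as it stands.
- The arm moves only by the tool carry_out, never from a script. Its argument "series" is a list of rows, each an object with "delta_pos": the shift along the world's x, y, z in mm, a list of three; "turn": the turn, a rotation vector about the world's x, y, z in rad, a list of three; "hand": the opening, from 0 (shut) to 1 (fully open). A call has 1 to 8 rows; each row is the pose to reach, as a shift and turn from the pose commanded when the call began; what a row does not reach only later rows make up. A row lasts 1/8 s, in which the tool goes at most 62.5 mm and 10.7 degrees, less where a joint would pass 70% of its speed; a pose out of reach is approached as far as the arm can. A call with a gripper value outside its range is refused whole. The fingers move at their own pace and stop on an object; "squeeze" is the grip in N (left out, the last holds). Time passes only in rows, so rows that repeat a pose let the fingers close. It gives the time, the measured TCP pose, the force and the opening at its end, in the units of the state.
- read_state(): the state, without advancing time (a new reading comes with each control period).
- camera(name): name is "scene" or "top" or "wrist"; returns the picture (420x560x3 uint8, red, green, blue); there is no depth.
- get_calibration(name): a dict with "intrinsics" (3x3 intrinsics, pixels), "pose" (4x4, takes a point from camera to world coordinates). Camera axes: x right, y down, z forward; pixel columns grow to the right and rows downward; lengths in mm; the calibration is good to about 2 mm. A picture is of the moment at which its call begins: read the wrist's pose just before it. get_calibration takes no time and is no camera call; for the wrist camera it gives the pose at the moment of the call.
- sign_off(): hands the job in, once; it reports no verdict.
The state is a dict: "clock": time; "joints": joint angles; "qd": joint speeds; "effort": joint torques, N m; "eef_pos": TCP position; "eef_rot": TCP orientation; "wrist_force": force on the tool from outside, world axes, zero at the start; "moment": the same for the moment, N m; "finger_gap": finger opening in mm.
Only numpy, scipy, OpenCV 4.12 (cv2) and the standard library are available. Lean on these libraries where they do the work, as an engineer would, in place of code of your own. Each camera call takes 0.05 s, during which the arm holds its last target.

## Task

Push the lidded foil pan along its deck until it meets the stops inside the lid press, without picking it up. Then, with closed fingertips, reach down through the guard window that has the broad flat paddle behind it and press that paddle fully down, so that it stays down, without touching the steel guard around the windows. Leave the thin lever with the ball end, the jar, the bottle and the beaker alone, and finish with the hand clear of everything.

Things in the scene. Friction and masses are not known exactly. Their poses are not given: they have to be found in the camera images.
- sealer: Fixed lid press, white and steel. Origin on the table below the point midway between the windows; +x into the machine, away from its loading side; +y to its left. Deck 6 mm thick, 200 mm wide, x=-215 to 120 mm; rails with inner faces at y=-73 and 73 mm, tops at z=24 mm. Housing 290 mm wide, x=-58 to 120 mm, top z=150 mm, over a tunnel open to -x (ceiling z=75 mm). See point stop.
- guard: The guard, not to be touched: flat steel plate that tops the housing, 4 mm thick, top face at z=150 mm, with a 20 mm deep skirt along its front edge. Same origin and axes as the press. Two windows, each 70 mm along the press's x and 80 mm along y, with a 40 mm bar between them.
- window_left (a point): Centre of the left (+y) guard window, level with the guard's top face.
- window_right (a point): Centre of the right (-y) guard window, level with the guard's top face.
- stop (a point): Middle between the faces of the two stop blocks deep in the tunnel, at the press's x=75 mm, 45 mm above the table: the pan's far rim meets them.
- paddle (a joint): Angle of the broad paddle lever: 0 = level (up), 0.4 rad = fully down at its stop. It starts at 0 to 0.06. It moves stiffly (about 4 to 5 N at the pad) and stays where it is left.
- paddle_pad (a point): Middle of the top face of the broad paddle's black flat pad, 50 mm along the press's x by 44 mm along y, 8 mm thick. When up it is centred under one of the windows (either), 18 mm below the guard's top. Its hinge, parallel to the press's y, is 55 mm to +x. Pressing tips the pad's -x end down; at the stop the surface under the window's centre is about 23 mm lower than when level.
- release (a joint): Angle of the thin lever with a ball end: 0 = level (up), 0.4 rad = down. It starts at 0 to 0.06 and must be left there.
- release_knob (a point): Top of the 22 mm black ball on the thin lever (a 10 mm rod), which sits below the other window. The hinge lies 55 mm to +x of it.
- pan: Foil pan with white board lid, 200 mm along its x, 146 mm wide at the rim (140 mm below), 46 mm high, 0.3 to 0.65 kg. Origin: centre of its underside. It stands loose on the deck between the rails (3 mm play each side), its x along the press's x, 30 to 80 mm short of the stops. At the stops its origin is at the press's x=-25 mm, its near edge 67 mm outside the housing's front.
- jar: Bystander: amber glass jar with a steel cap, 66 mm across, 100 mm high, standing beside the press; origin at the centre of its underside.
- oil: Bystander: green glass bottle, 60 mm across, 150 mm high, standing beside the press; origin at the centre of its underside.
- beaker: Bystander: open steel beaker, 72 mm across, 85 mm high, standing beside the press; origin at the centre of its underside.
Mind the look-alikes: they are no part of the job. What is shaped like the pan but yellow is not meant.

How it is judged (in metres and radians):
On the way, in this order (a step that is already met when the one before it is completed fails the run):
1. the pan is pushed home against the stops (x of pan in the frame of sealer above -0.031 m and z of pan in the frame of sealer below 0.012 m and y of pan in the frame of sealer between -0.01 and 0.01 m), for 0.2 s.
2. the broad paddle is pressed fully down (all of step 1 and value of joint paddle above 0.36 rad), for 0.2 s.
At the end, for the whole second after the job is handed in: The pan stands flat on the deck within 6 mm of its place against the stops, at rest; the broad paddle is down (joint above 0.36 rad) and stays; the thin lever is below 0.12 rad; jar, bottle and beaker are upright and within 30 mm of where they stood; the hand touches nothing (all of step 2 and value of joint release below 0.12 rad and linear speed of pan below 0.02 m/s and contact force between the fingers and anything else below 0.3 N and distance of each of jar, oil, beaker from where it was at the start of the episode below 0.03 m and angle between each of jar, oil, beaker's own z axis and vertical below 0.2 rad).
It fails at once if the guard is touched (contact force between guard and anything else above 0.5 N).
It fails at once if the thin lever is pressed (value of joint release above 0.12 rad).
It fails at once if the pan is lifted off the deck or tipped (z of pan in the frame of sealer above 0.018 m or angle between pan's own z axis and vertical above 0.15 rad).
It fails at once if the jar, the bottle or the beaker is moved by more than 30 mm, tipped or lifted (distance of any of jar, oil, beaker from where it was at the start of the episode above 0.03 m or angle between any of jar, oil, beaker's own z axis and vertical above 0.3 rad).
It also fails if it takes over 45 s, if anything falls off the work surface, if the arm or the gripper's body presses on something with over 40 N, if the wrist force passes 120 N, or if a joint passes its speed limit or range.

## Working session

There is one attempt and no reset: what is moved stays moved. The work goes in short steps, Python scripts to look and compute and a tool call to move; the robot and the scene stay as the last step left them, time stands still between calls to the robot, and variables do not carry over. Pictures are saved under pics/ and viewed, and the job is handed in when it is done.

Besides the shell and the picture viewer there is one more tool, called after "Emit:" as name(argument=value, ...), one argument or row to a line, values as JSON. carry_out: Moves the arm, as the interface text tells. Its arguments: {"type":"object","properties":{"series":{"type":"array"},"squeeze":{"type":"number"}},"required":["series"]}

```bash
mkdir -p pics; python3 - <<'E'
from cell import *
import cv2
print(read_state())
for n in ("scene","top"):
    im=camera(n); cv2.imwrite(f"pics/{n}0.png",im[...,::-1]); print(n,get_calibration(n))
E
```

```text
{'clock': 0.0, 'joints': array([-1.38659684e+00,  3.00478043e-01,  1.52159190e+00,  1.84799591e-05,
        1.32070994e+00, -6.65667601e-02]), 'qd': array([-0.00077201, -0.00199721, -0.00022757, -0.00049871, -0.00098547,
        0.00027559]), 'effort': array([ 9.70179208e-04, -5.31800723e+01, -3.52735341e+01,  7.08681252e-02,
        2.43313605e-02, -8.54640280e-05]), 'eef_pos': array([ 136.45044567, -532.52618052,  204.87795042]), 'eef_rot': array([-3.14040925e+00, -9.68314227e-05,  2.50761605e-01]), 'wrist_force': array([-1.04593339, -0.42875271,  0.40952376]), 'moment': array([ 0.01331845, -0.0270339 , -0.00115659]), 'finger_gap': 94.0709080240122}
scene {'intrinsics': array([[470.88509275,   0.        , 285.80690228],
       [  0.        , 470.88509275, 210.78374427],
       [  0.        ,   0.        ,   1.        ]]), 'pose': array([[-8.47820587e-01,  3.71046316e-01, -3.78846782e-01,
         9.72501000e+02],
       [ 5.30085653e-01,  5.73512475e-01, -6.24573968e-01,
         7.10917374e+02],
       [-1.44725150e-02, -7.30347912e-01, -6.82922012e-01,
         9.90666939e+02],
       [ 0.00000000e+00,  0.00000000e+00,  0.00000000e+00,
         1.00000000e+00]])}
top {'intrinsics': array([[390.86562093,   0.        , 281.46063082],
       [  0.        , 390.86562093, 206.0511539 ],
       [  0.        ,   0.        ,   1.        ]]), 'pose': array([[ 4.42819803e-02, -9.75526734e-01,  2.15375713e-01,
         2.98913133e+02],
       [-9.99017595e-01, -4.36112737e-02,  7.86771210e-03,
        -1.01033297e+02],
       [ 1.71764565e-03, -2.15512524e-01, -9.76499566e-01,
         1.06625450e+03],
       [ 0.00000000e+00,  0.00000000e+00,  0.00000000e+00,
         1.00000000e+00]])}
```

View pics/scene0.png

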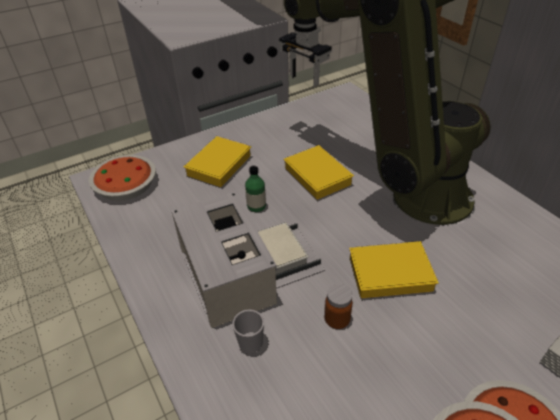

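View pics/top0.png

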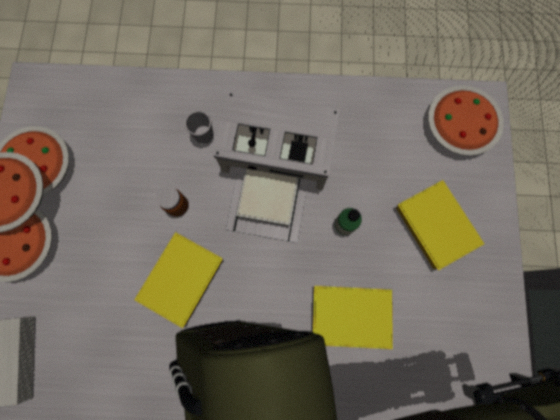

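The top view shows the press around (275,150), loading side toward the robot. The left window (252,140) seems to hold the ball lever and the right one (298,148) the paddle. I'll enlarge both to check.

```bash
python3 - <<'E'
import cv2
t=cv2.imread("pics/top0.png"); c=t[80:250,180:360]; cv2.imwrite("pics/topc.png",cv2.resize(c,None,fx=4.4,fy=3.5,interpolation=cv2.INTER_CUBIC) if 0 else cv2.resize(c,None,fx=3.5,fy=3.5,interpolation=cv2.INTER_CUBIC))
t=cv2.imread("pics/scene0.png"); c=t[180:330,160:340]; cv2.imwrite("pics/scenec.png",cv2.resize(c,None,fx=4,fy=4,interpolation=cv2.INTER_CUBIC))
E
```

```text
(no output)
```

View pics/topc.png

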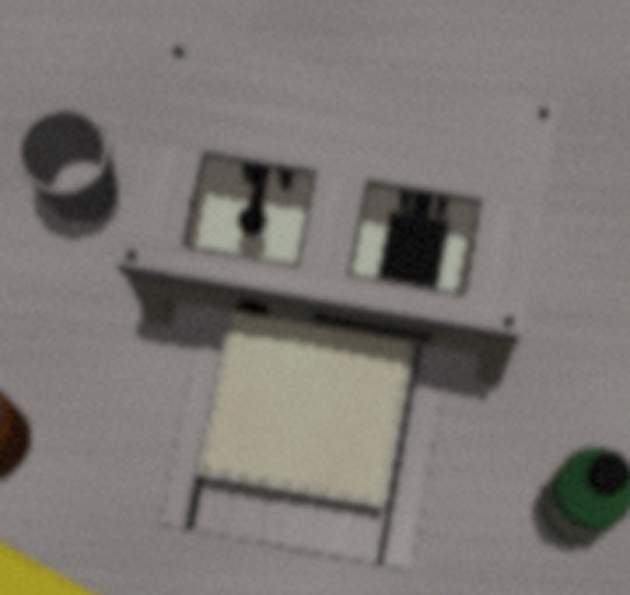

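View pics/scenec.png

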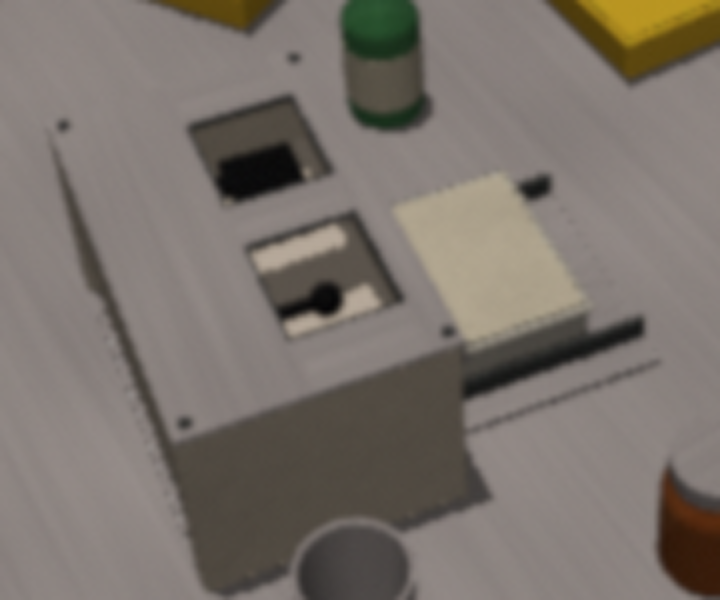

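```bash
cat > h.py <<'E'
import numpy as np
from cell import *
def proj(n,P,cal=None):
    c=cal or get_calibration(n);T=np.linalg.inv(c['pose']);K=c['intrinsics']
    q=np.atleast_2d(P)@T[:3,:3].T+T[:3,3]; q=q@K.T; return q[:,:2]/q[:,2:]
def ray(n,uv,z,cal=None):
    c=cal or get_calibration(n);d=c['pose'][:3,:3]@np.linalg.inv(c['intrinsics'])@[uv[0],uv[1],1];o=c['pose'][:3,3]
    return o+d*(z-o[2])/d[2]
def p2w(p,Q):
    Q=np.atleast_2d(Q).astype(float);c,s=np.cos(p[2]),np.sin(p[2])
    return np.c_[p[0]+c*Q[:,0]-s*Q[:,1],p[1]+s*Q[:,0]+c*Q[:,1],Q[:,2]]
E
python3 - <<'E'
from h import *
from scipy.optimize import least_squares
W=[(35,100),(35,20),(-35,20),(-35,100),(35,-20),(35,-100),(-35,-100),(-35,-20)]
top=np.array([(203,153),(315,169),(301,266),(187,247),(369,181),(481,199),(463,296),(350,277)])/3.5+[180,80]-.36
S=[(35,20),(-35,20),(-35,100),(35,100),(35,-100),(-35,-100),(-35,-20),(35,-20)]
sc=np.array([(248,245),(357,211),(404,299),(288,339),(188,128),(292,95),(332,172),(225,205)])/4+[160,180]-.37
W=np.c_[W,[150]*8];S=np.c_[S,[150]*8]
ft=lambda p:(proj("top",p2w(p,W))-top).ravel()
fs=lambda p:(proj("scene",p2w(p,S))-sc).ravel()
for nm,f in(("top",ft),("scene",fs),("both",lambda p:np.r_[ft(p),fs(p)])):
    r=least_squares(f,[600,-80,0]);print(nm,r.x,np.abs(r.fun).max());
    p=r.x
print(p2w(p,[(0,60,150),(0,-60,150),(-215,0,6),(-140,0,30)]))
inv=lambda w:np.array([[np.cos(p[2]),np.sin(p[2])],[-np.sin(p[2]),np.cos(p[2])]])@(w[:2]-p[:2])
for uv in[(200,482),(381,512)]: print("pan near top",inv(ray("top",np.array(uv)/3.5+[180,80],52)))
for uv in[(587,303),(475,344)]: print("pan sc",inv(ray("scene",np.array(uv)/4+[160,180],52)))
for uv in [(165,525),(411,565)]: print("deck",inv(ray("top",np.array(uv)/3.5+[180,80],6)))
for n,uv in(("jar",(172,200)),("oil",(353,215))): print(n,ray("top",uv,100 if n=="jar" else 150))
E
```

```text
top [ 6.59793092e+02 -7.02821344e+01 -1.32485868e-01] 1.2377360817184808
scene [ 6.59296269e+02 -6.55077500e+01 -1.37702311e-01] 0.7196763621509206
both [ 6.59266568e+02 -6.85503325e+01 -1.34835590e-01] 1.9782087991155208
[[ 667.33221211   -9.09492578  150.        ]
 [ 651.20092469 -128.00573927  150.        ]
 [ 446.21802755  -39.64844257    6.        ]
 [ 520.53728599  -49.7304972    30.        ]]
pan near top [-184.04811821   67.01741196]
pan near top [-182.24498115  -71.28196884]
pan sc [-173.48433301   76.20198594]
pan sc [-92.13147643  77.21185066]
deck [-214.84025678   93.74409267]
deck [-211.46861897 -101.10254686]
jar [515.33522341 185.09295508 100.        ]
oil [ 486.76068129 -265.3777804   150.        ]
```

Emit:
carry_out(
  series=[
    {"delta_pos": [30, 50, 0], "turn": [0, 0, -0.1], "hand": 0.6},
    {"delta_pos": [62, 100, 0], "turn": [0, 0, -0.2], "hand": 0.6},
    {"delta_pos": [92, 150, 0], "turn": [0, 0, -0.3], "hand": 0.6},
    {"delta_pos": [123, 200, 0], "turn": [0, 0, -0.386], "hand": 0.6},
    {"delta_pos": [154, 250, 0], "turn": [0, 0, -0.386], "hand": 0.6},
    {"delta_pos": [185, 300, 0], "turn": [0, 0, -0.386], "hand": 0.6},
    {"delta_pos": [215, 350, 0], "turn": [0, 0, -0.386], "hand": 0.6},
    {"delta_pos": [245, 400, 0], "turn": [0, 0, -0.386], "hand": 0.6},
  ],
)

```text
clock: 1.1
eef_pos: [382.1, -131.0, 205.5]
eef_rot: [3.141, -0.0, -0.135]
wrist_force: [0.2, -0.7, 0.1]
finger_gap: 56.8
```

Emit:
carry_out(
  series=[
    {"delta_pos": [30, 48, 0], "turn": [0, 0, 0], "hand": 0.6},
    {"delta_pos": [60, 93, 0], "turn": [0, 0, 0], "hand": 0.6},
    {"delta_pos": [60, 93, 0], "turn": [0, 0, 0], "hand": 0.6},
    {"delta_pos": [60, 93, 0], "turn": [0, 0, 0], "hand": 0.6},
  ],
)

```text
clock: 1.6
eef_pos: [441.1, -40.1, 205.2]
eef_rot: [3.141, 0.001, -0.135]
wrist_force: [-0.6, 0.3, -0.6]
finger_gap: 56.4
```

```bash
python3 - <<'E'
from h import *
import cv2
print(read_state())
c=get_calibration("wrist");im=camera("wrist"); cv2.imwrite("pics/w1.png",im[...,::-1]); print(c)
E
```

```text
{'clock': 1.6, 'joints': array([-1.73193720e-01,  5.93969130e-02,  1.80549725e+00, -1.82825009e-04,
        1.27747584e+00,  1.53245904e+00]), 'qd': array([-2.71589640e-02, -1.05851266e-02,  4.65180984e-03, -1.54227136e-03,
        5.41347253e-04,  1.94401268e-05]), 'effort': array([  1.63825214, -37.81856775, -35.14277816,   0.06754622,
        -0.08720892,   0.07465842]), 'eef_pos': array([441.09665861, -40.0605119 , 205.15334665]), 'eef_rot': array([ 3.14144760e+00,  7.83490605e-04, -1.34803558e-01]), 'wrist_force': array([-0.57119616,  0.2707847 , -0.58914242]), 'moment': array([0.03259851, 0.06042514, 0.03792934]), 'finger_gap': 56.43147492506515}
{'intrinsics': array([[291.79696822,   0.        , 278.69416612],
       [  0.        , 291.79696822, 212.09208976],
       [  0.        ,   0.        ,   1.        ]]), 'pose': array([[-1.34510273e-01, -9.60135017e-01, -2.45046396e-01,
         5.11161604e+02],
       [-9.90912186e-01,  1.30372644e-01,  3.31060881e-02,
        -4.98576097e+01],
       [ 1.61032194e-04,  2.47272569e-01, -9.68945948e-01,
         3.83628001e+02],
       [ 0.00000000e+00,  0.00000000e+00,  0.00000000e+00,
         1.00000000e+00]])}
```

View pics/w1.png

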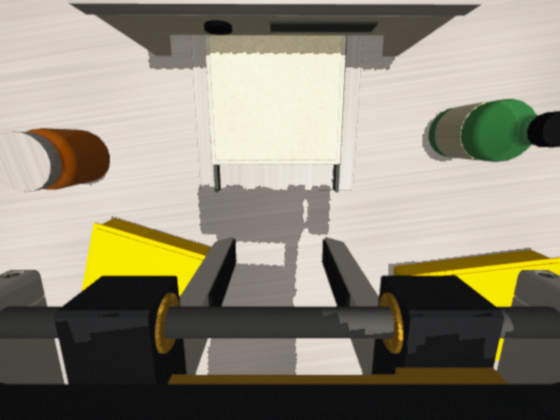

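```bash
python3 - <<'E'
from h import *
p=[659.3,-68.5,-.1348]
inv=lambda w:np.array([[np.cos(p[2]),np.sin(p[2])],[-np.sin(p[2]),np.cos(p[2])]])@(w[:2]-p[:2])
for n,uv,z in[("pan",(211,162),52),("pan",(341,164),52),("panfarR",(343,55),52),("panfarL",(208,52),52),("rail",(217,190),24),("rail",(337,190),24),("deck",(200,188),6),("deck",(351,190),6),("guard",(70,4),150),("guard",(482,5),150)]:print(n,inv(ray("wrist",uv,z)))
E
```

```text
pan [-175.71842142   74.12585088]
pan [-178.13006658  -72.13923903]
panfarR [-66.73364404 -68.46870987]
panfarL [-63.76198391  70.66001327]
rail [-212.50670959   75.08008391]
rail [-212.69803219  -74.72263296]
deck [-212.9872965  101.0367614]
deck [-215.88941912  -96.71535213]
guard [-58.5298919  143.89744959]
guard [ -59.48609133 -144.47414153]
```

Emit:
carry_out(
  series=[
    {"delta_pos": [0, 0, -50], "turn": [0, 0, 0], "hand": 0.6},
    {"delta_pos": [0, 0, -100], "turn": [0, 0, 0], "hand": 0.6},
    {"delta_pos": [0, 0, -145], "turn": [0, 0, 0], "hand": 0.6},
    {"delta_pos": [0, 0, -175], "turn": [0, 0, 0], "hand": 0.6},
    {"delta_pos": [0, 0, -177], "turn": [0, 0, 0], "hand": 0.6},
    {"delta_pos": [10, -1.3, -177], "turn": [0, 0, 0], "hand": 0.6},
    {"delta_pos": [20, -2.7, -177], "turn": [0, 0, 0], "hand": 0.6},
  ],
)

```text
clock: 2.52
eef_pos: [463.2, -43.0, 30.0]
eef_rot: [3.141, -0.003, -0.136]
wrist_force: [0.6, 1.1, 0.5]
finger_gap: 56.3
```

Emit:
carry_out(
  series=[
    {"delta_pos": [6, -0.8, 0], "turn": [0, 0, 0], "hand": 0.6},
    {"delta_pos": [12, -1.6, 0], "turn": [0, 0, 0], "hand": 0.6},
    {"delta_pos": [18, -2.4, 0], "turn": [0, 0, 0], "hand": 0.6},
    {"delta_pos": [24, -3.3, 0], "turn": [0, 0, 0], "hand": 0.6},
    {"delta_pos": [30, -4.1, 0], "turn": [0, 0, 0], "hand": 0.6},
    {"delta_pos": [36, -4.9, 0], "turn": [0, 0, 0], "hand": 0.6},
    {"delta_pos": [42, -5.7, 0], "turn": [0, 0, 0], "hand": 0.6},
    {"delta_pos": [48, -6.5, 0], "turn": [0, 0, 0], "hand": 0.6},
  ],
)

```text
clock: 3.52
eef_pos: [509.2, -48.8, 28.5]
eef_rot: [-3.142, 0.002, -0.135]
wrist_force: [-6.3, -0.1, 5.5]
finger_gap: 56.3
```

Emit:
carry_out(
  series=[
    {"delta_pos": [4, -0.5, 0], "turn": [0, 0, 0], "hand": 0.6},
    {"delta_pos": [8, -1.1, 0], "turn": [0, 0, 0], "hand": 0.6},
    {"delta_pos": [11, -1.5, 0], "turn": [0, 0, 0], "hand": 0.6},
    {"delta_pos": [13, -1.8, 0], "turn": [0, 0, 0], "hand": 0.6},
    {"delta_pos": [13, -1.8, 0], "turn": [0, 0, 0], "hand": 0.6},
  ],
)

```text
clock: 4.15
eef_pos: [522.4, -50.7, 28.5]
eef_rot: [-3.142, 0.001, -0.135]
wrist_force: [-3.4, 1.0, 2.6]
finger_gap: 56.2
```

```bash
python3 - <<'E'
from h import *
import cv2
print(read_state()['wrist_force'])
c=get_calibration("wrist");im=camera("wrist"); cv2.imwrite("pics/w2.png",im[...,::-1])
im=camera("scene"); cv2.imwrite("pics/s2.png",cv2.resize(im[180:330,160:340,::-1],None,fx=4,fy=4))
E
```

```text
[-3.3622228   1.01415802  2.57835128]
```

View pics/w2.png

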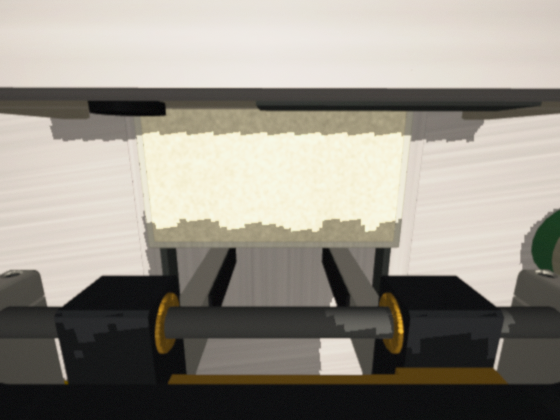

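View pics/s2.png

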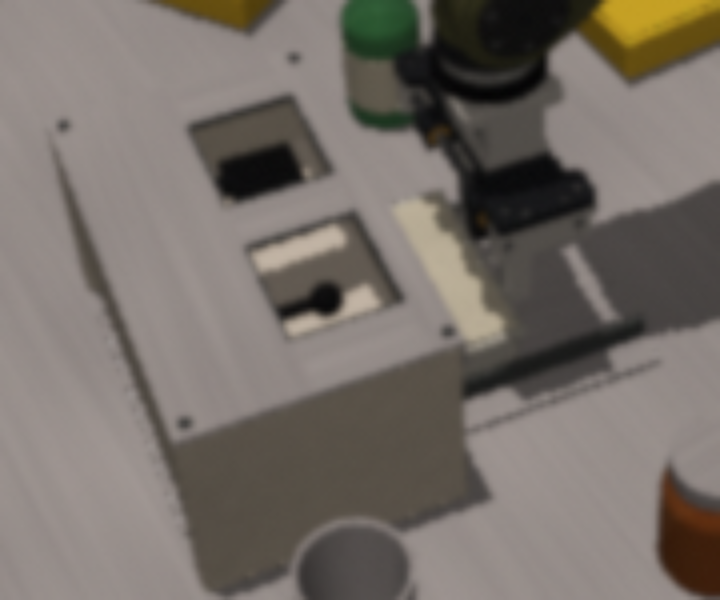

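Pan in contact and square; near edge at row ~245, fingers at (235,250) and (325,250). I'll push on in small steps until the force rises.

Emit:
carry_out(
  series=[
    {"delta_pos": [2, -0.3, 0], "turn": [0, 0, 0], "hand": 0.6},
    {"delta_pos": [4, -0.5, 0], "turn": [0, 0, 0], "hand": 0.6},
    {"delta_pos": [4, -0.5, 0], "turn": [0, 0, 0], "hand": 0.6},
  ],
)

```text
clock: 4.62
eef_pos: [526.5, -51.3, 28.4]
eef_rot: [-3.142, 0.0, -0.135]
wrist_force: [-3.9, 0.5, 2.1]
finger_gap: 56.6
```

```bash
python3 - <<'E'
from h import *
p=[659.3,-68.5,-.1348]
inv=lambda w:np.array([[np.cos(p[2]),np.sin(p[2])],[-np.sin(p[2]),np.cos(p[2])]])@(w[:2]-p[:2])
import cv2
s=read_state();print(s['wrist_force'],s['eef_pos'],inv(s['eef_pos']))
c=get_calibration("wrist");im=camera("wrist"); g=im.mean(2)
cv2.imwrite("pics/w3.png",cv2.resize(im[80:280,120:430,::-1],None,fx=2.5,fy=2.5))
for v in range(238,252,2): print(v,inv(ray("wrist",(278,v),52,c)),g[v,265:290].mean())
print(inv(ray("wrist",(278,98),150,c)))
E
```

```text
[-3.88223996  0.54988896  2.06596621] [526.50018999 -51.2621237   28.40913412] [-133.91171548   -0.76575083]
238 [-117.70318277   -0.7017581 ] 146.24
240 [-118.88892214   -0.70045739] 142.96
242 [-120.0789083    -0.69915203] 134.97333333333333
244 [-121.27316409   -0.69784198] 137.54666666666668
246 [-122.47171254   -0.69652722] 131.33333333333334
248 [-123.67457683   -0.69520773] 121.78666666666668
250 [-124.88178031   -0.69388348] 123.56
[-56.21970596  -0.99464544]
```

View pics/w3.png

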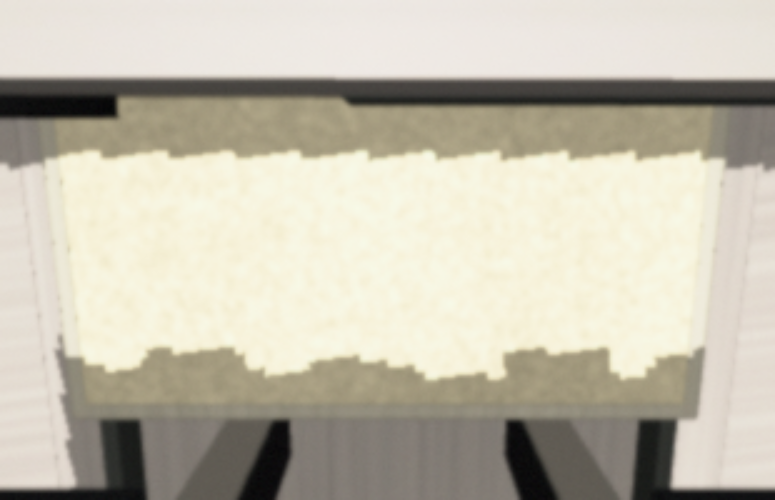

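Emit:
carry_out(
  series=[
    {"delta_pos": [2, -0.3, 0], "turn": [0, 0, 0], "hand": 0.6},
    {"delta_pos": [2, -0.3, 0], "turn": [0, 0, 0], "hand": 0.6},
  ],
)

```text
clock: 4.92
eef_pos: [526.7, -51.3, 28.3]
eef_rot: [-3.141, 0.005, -0.135]
wrist_force: [-18.3, 2.8, 13.1]
finger_gap: 56.6
```

Emit:
carry_out(
  series=[
    {"delta_pos": [2, -0.3, 0], "turn": [0, 0, 0], "hand": 0.6},
    {"delta_pos": [2, -0.3, 0], "turn": [0, 0, 0], "hand": 0.6},
  ],
)

```text
clock: 5.18
eef_pos: [526.9, -51.3, 28.3]
eef_rot: [-3.141, 0.009, -0.135]
wrist_force: [-33.7, 4.7, 25.7]
finger_gap: 56.0
```

Emit:
carry_out(
  series=[
    {"delta_pos": [-10, 1.3, 0], "turn": [0, 0, 0], "hand": 0.6},
    {"delta_pos": [-40, 5, 0], "turn": [0, 0, 0], "hand": 0.6},
    {"delta_pos": [-60, 8, 20], "turn": [0, 0, 0], "hand": 0.3},
    {"delta_pos": [-60, 8, 80], "turn": [0, 0, 0], "hand": 0},
    {"delta_pos": [-60, 8, 140], "turn": [0, 0, 0], "hand": 0},
    {"delta_pos": [-60, 8, 200], "turn": [0, 0, 0], "hand": 0},
    {"delta_pos": [-20, -20, 230], "turn": [0, 0, 0], "hand": 0},
    {"delta_pos": [-10, -35, 230], "turn": [0, 0, 0], "hand": 0},
  ],
)

```text
clock: 6.18
eef_pos: [522.4, -88.0, 260.4]
eef_rot: [3.141, -0.005, -0.135]
wrist_force: [-0.7, 0.7, 0.2]
finger_gap: 1.0
```

Emit:
carry_out(
  series=[
    {"delta_pos": [10, -10, 0], "turn": [0, 0, 0], "hand": 0},
    {"delta_pos": [30, -20, 0], "turn": [0, 0, 0], "hand": 0},
    {"delta_pos": [30, -20, 0], "turn": [0, 0, 0], "hand": 0},
  ],
)

```text
clock: 6.55
eef_pos: [550.4, -107.0, 256.6]
eef_rot: [-3.141, 0.003, -0.136]
wrist_force: [0.4, 0.7, 1.1]
finger_gap: 0.2
```

```bash
python3 - <<'E'
from h import *
import cv2
s=read_state();print(s['clock'],s['wrist_force'],s['eef_pos'],s['eef_rot'],s['finger_gap'])
c=get_calibration("wrist");im=camera("wrist")
np.save("cal4.npy",c,allow_pickle=True)
cv2.imwrite("pics/w4.png",im[...,::-1])
im=camera("top"); cv2.imwrite("pics/t4.png",cv2.resize(im[80:250,180:360,::-1],None,fx=3.5,fy=3.5,interpolation=cv2.INTER_CUBIC))
E
```

```text
6.55 [0.41853925 0.71609941 1.06734783] [ 550.40789426 -107.02955598  256.61988416] [-3.14117676e+00  2.66149143e-03 -1.35626727e-01] 0.1598311236964313
```

View pics/w4.png

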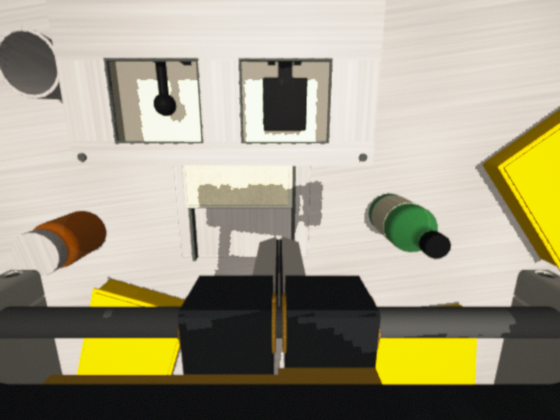

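View pics/t4.png

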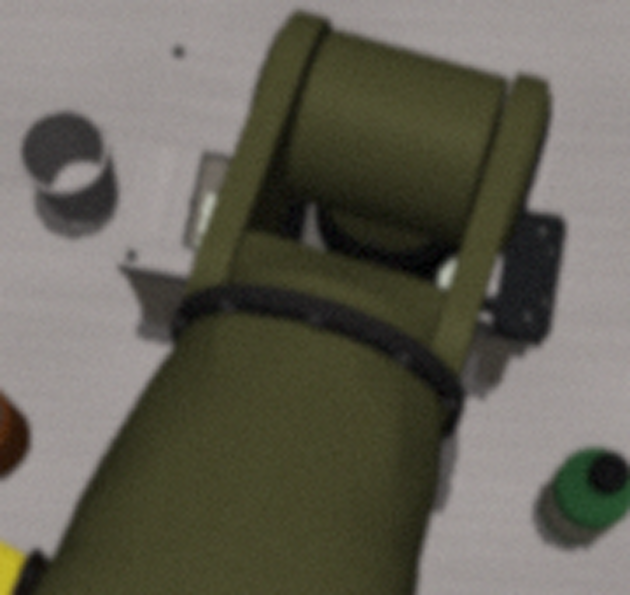

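The wrist view shows the broad paddle in the right window (corners at about (240,59), (331,59), (329,143), (241,143)) and the ball lever in the left one. I'll use these pixels to refine the target.

```bash
python3 - <<'E'
from h import *
from scipy.optimize import least_squares
import cv2
c=np.load("cal4.npy",allow_pickle=True).item()
im=cv2.imread("pics/w4.png");cv2.imwrite("pics/w4c.png",cv2.resize(im[45:155,95:345],None,fx=3.2,fy=3.2,interpolation=cv2.INTER_CUBIC))
W=np.array([(35,-20,150),(35,-100,150),(-35,-100,150),(-35,-20,150),(35,100,150),(35,20,150),(-35,20,150),(-35,100,150)])
uv=np.array([(240,59),(331,59),(329,143),(241,143),(106,59),(200,59),(202,143),(114,143)])
r=least_squares(lambda p:(proj("wrist",p2w(p,W),c)-uv).ravel(),[659,-68,-.13]);print(r.x,r.fun.reshape(-1,2).round(1))
print(p2w(r.x,[(0,-60,150)]))
p=r.x;inv=lambda w:np.array([[np.cos(p[2]),np.sin(p[2])],[-np.sin(p[2]),np.cos(p[2])]])@(w[:2]-p[:2])
for q in[(263,131),(306,131),(264,78),(306,78)]:print(inv(ray("wrist",q,132,c)))
for q in[(186,206),(293,206)]:print("pan",inv(ray("wrist",q,52,c)))
E
```

```text
[ 6.58807823e+02 -6.80925356e+01 -1.39622573e-01] [[ 1.1  1.5]
 [ 0.1  1.9]
 [-1.5 -1.2]
 [ 2.2 -1.6]
 [ 0.2  0.9]
 [-3.8  1.3]
 [-0.9 -1.7]
 [ 2.8 -2.1]]
[[ 650.45766029 -127.50865115  150.        ]]
[-25.03156217 -37.92476243]
[-24.86544933 -80.95000581]
[ 23.9458453  -39.35015676]
[ 24.09902846 -79.61943897]
pan [-121.33740244   70.9899594 ]
pan [-120.76759348  -73.25448142]
```

View pics/w4c.png

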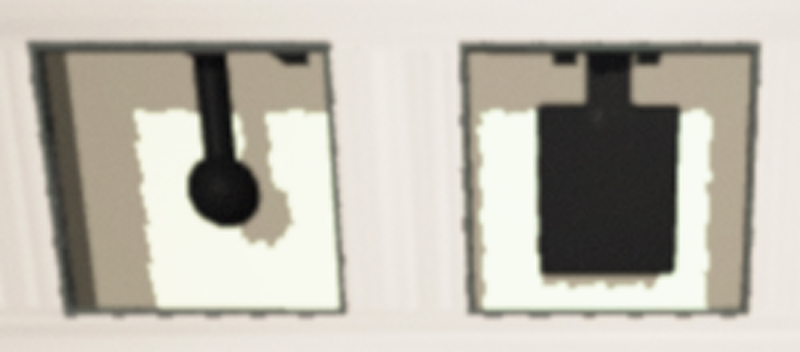

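Emit:
carry_out(
  series=[
    {"delta_pos": [46, -10, 0], "turn": [0, 0, 0], "hand": 0},
    {"delta_pos": [85, -18, 0], "turn": [0, 0, 0], "hand": 0},
    {"delta_pos": [92, -20, -10], "turn": [0, 0, 0], "hand": 0},
    {"delta_pos": [92, -20, -50], "turn": [0, 0, 0], "hand": 0},
    {"delta_pos": [92, -20, -85], "turn": [0, 0, 0], "hand": 0},
    {"delta_pos": [92, -20, -90], "turn": [0, 0, 0], "hand": 0},
    {"delta_pos": [92, -20, -90], "turn": [0, 0, 0], "hand": 0},
  ],
)

```text
clock: 7.52
eef_pos: [642.4, -126.8, 169.7]
eef_rot: [3.141, -0.001, -0.135]
wrist_force: [0.0, 0.2, 1.2]
finger_gap: 1.0
```

```bash
python3 - <<'E'
from h import *
import cv2
s=read_state();print(s['clock'],s['wrist_force'],s['eef_pos'],s['eef_rot'],s['finger_gap'])
im=camera("wrist")
cv2.imwrite("pics/w5.png",im[...,::-1])
im=camera("scene"); cv2.imwrite("pics/s5.png",cv2.resize(im[160:310,160:340,::-1],None,fx=4,fy=4))
E
```

```text
7.525 [0.02995753 0.21647111 1.24803891] [ 642.41947361 -126.7567599   169.66511513] [ 3.14149386e+00 -1.05744689e-03 -1.35084967e-01] 1.0272117490067132
```

View pics/w5.png

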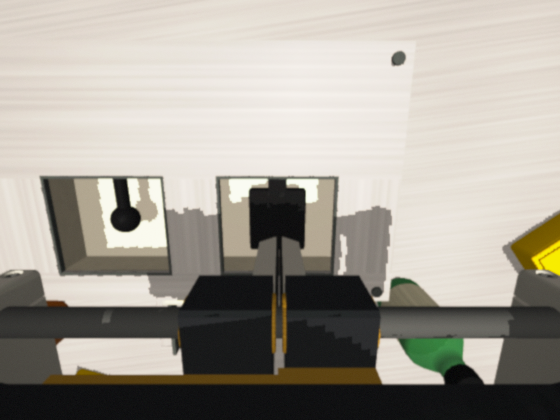

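View pics/s5.png

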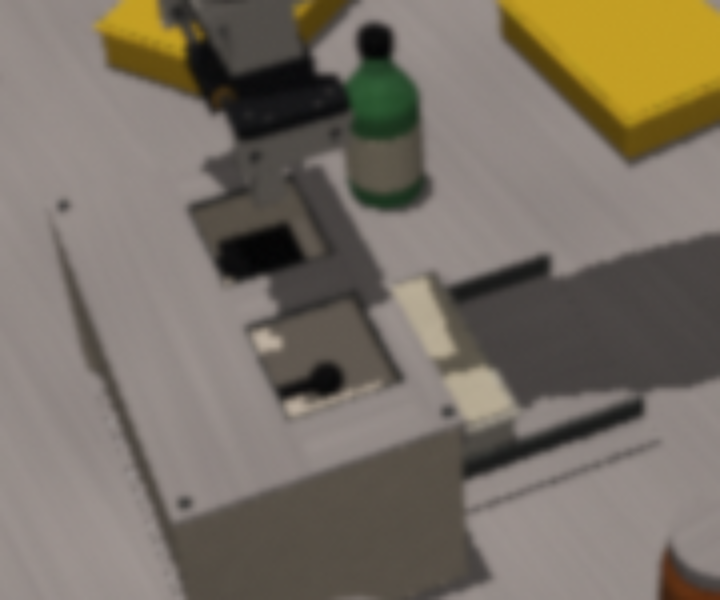

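Emit:
carry_out(
  series=[
    {"delta_pos": [0, 0, -12], "turn": [0, 0, 0], "hand": 0},
    {"delta_pos": [0, 0, -24], "turn": [0, 0, 0], "hand": 0},
    {"delta_pos": [0, 0, -32], "turn": [0, 0, 0], "hand": 0},
    {"delta_pos": [0, 0, -38], "turn": [0, 0, 0], "hand": 0},
    {"delta_pos": [0, 0, -43], "turn": [0, 0, 0], "hand": 0},
    {"delta_pos": [0, 0, -48], "turn": [0, 0, 0], "hand": 0},
    {"delta_pos": [0, 0, -52], "turn": [0, 0, 0], "hand": 0},
  ],
)

```text
clock: 8.5
eef_pos: [643.1, -127.0, 116.8]
eef_rot: [3.141, -0.002, -0.135]
wrist_force: [2.5, 0.0, 4.3]
finger_gap: 0.3
```

Emit:
carry_out(
  series=[
    {"delta_pos": [0, 0, -3], "turn": [0, 0, 0], "hand": 0},
    {"delta_pos": [0, 0, -6], "turn": [0, 0, 0], "hand": 0},
    {"delta_pos": [0, 0, -6], "turn": [0, 0, 0], "hand": 0},
  ],
)

```text
clock: 8.88
eef_pos: [642.3, -126.9, 110.1]
eef_rot: [-3.142, 0.001, -0.135]
wrist_force: [1.0, -0.6, 1.8]
finger_gap: 0.3
```

Emit:
carry_out(
  series=[
    {"delta_pos": [0, 0, -2], "turn": [0, 0, 0], "hand": 0},
    {"delta_pos": [0, 0, -2], "turn": [0, 0, 0], "hand": 0},
  ],
)

```text
clock: 9.12
eef_pos: [642.6, -126.9, 108.5]
eef_rot: [3.142, -0.0, -0.135]
wrist_force: [1.6, 0.6, 4.9]
finger_gap: 0.6
```

Emit:
carry_out(
  series=[
    {"delta_pos": [0, 0, -2], "turn": [0, 0, 0], "hand": 0},
    {"delta_pos": [0, 0, -2], "turn": [0, 0, 0], "hand": 0},
  ],
)

```text
clock: 9.38
eef_pos: [642.9, -127.0, 107.9]
eef_rot: [3.141, -0.002, -0.135]
wrist_force: [-0.9, 1.1, 13.7]
finger_gap: 0.5
```

Force is rising at z≈108, the expected stop height. A little more, then hold.

Emit:
carry_out(
  series=[
    {"delta_pos": [0, 0, -1.5], "turn": [0, 0, 0], "hand": 0},
    {"delta_pos": [0, 0, -1.5], "turn": [0, 0, 0], "hand": 0},
    {"delta_pos": [0, 0, -1.5], "turn": [0, 0, 0], "hand": 0},
  ],
)

```text
clock: 9.75
eef_pos: [643.1, -127.0, 107.5]
eef_rot: [3.141, -0.003, -0.135]
wrist_force: [-5.5, 2.4, 23.1]
finger_gap: 0.5
```

At the stop (23 N). Now straight up and back.

Emit:
carry_out(
  series=[
    {"delta_pos": [0, 0, 10], "turn": [0, 0, 0], "hand": 0},
    {"delta_pos": [0, 0, 40], "turn": [0, 0, 0], "hand": 0},
    {"delta_pos": [0, 0, 90], "turn": [0, 0, 0], "hand": 0},
    {"delta_pos": [0, 0, 150], "turn": [0, 0, 0], "hand": 0},
    {"delta_pos": [-50, 10, 155], "turn": [0, 0, 0], "hand": 0},
    {"delta_pos": [-92, 20, 155], "turn": [0, 0, 0], "hand": 0},
    {"delta_pos": [-92, 20, 155], "turn": [0, 0, 0], "hand": 0},
    {"delta_pos": [-92, 20, 155], "turn": [0, 0, 0], "hand": 0},
  ],
)

```text
clock: 10.75
eef_pos: [550.8, -107.0, 259.9]
eef_rot: [-3.142, 0.0, -0.135]
wrist_force: [0.2, 0.1, 0.4]
finger_gap: 0.6
```

```bash
python3 - <<'E'
from h import *
import cv2
s=read_state();print(s['clock'],s['wrist_force'],s['eef_pos'],s['finger_gap'])
im=camera("wrist")
cv2.imwrite("pics/w6.png",im[...,::-1])
im=camera("scene"); cv2.imwrite("pics/s6.png",cv2.resize(im[180:330,160:340,::-1],None,fx=4,fy=4,interpolation=cv2.INTER_CUBIC))
E
```

```text
10.75 [0.18659796 0.11570513 0.37475193] [ 550.82679195 -106.98944094  259.93454914] 0.6303552595139877
```

View pics/w6.png

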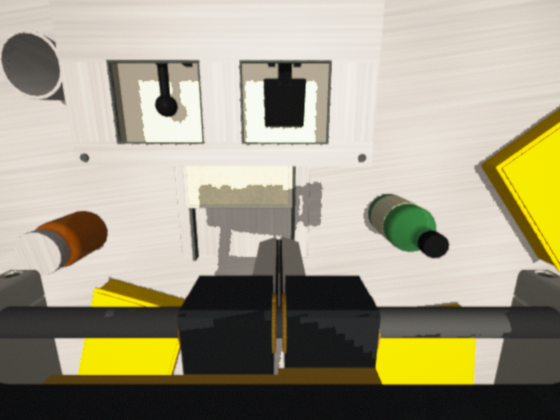

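View pics/s6.png

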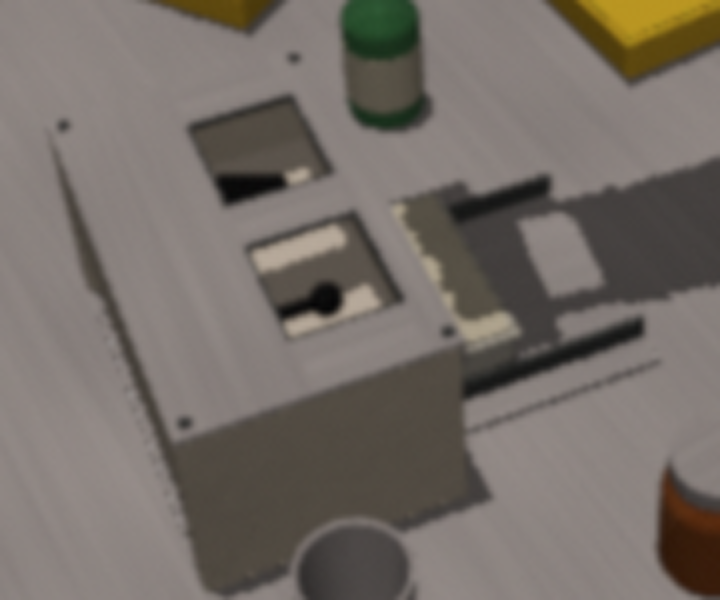

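```bash
python3 -c "
from cell import *
print(sign_off())"
```

```text
the job is handed in; nothing more can be done
None
```

The pan is home against the stops, the broad paddle is pressed down and stays down, and I've handed the job in. It took about 11 s of the 45 s allowed. Signing off gives no verdict, so the points below are from my own checks.

- **Pan:** I pushed it about 52 mm with two fingertips, without lifting it. At the stops the push force jumped from about 4 N to 34 N. The fingertips stopped at x ≈ -134 mm in the press's frame, which matches the expected near edge of -125 mm plus the finger's half width. A wrist view taken before pressing put the near edge at about -121 mm. That is 4 mm off, but the camera's fit to the windows was off by up to 4 pixels in that view. The pan looks the same in the final picture.
- **Paddle:** It was under the right window. I pressed it with closed fingertips until the force reached 23 N at z = 107.5 mm. Full travel should put that contact at about 109 mm. The final scene view shows the paddle tipped down after I lifted off. I did not measure its angle from the pictures.
- **Everything else:** The ball lever looks level and unchanged, and I saw no sign of touching the guard. The bottle and beaker look unmoved and upright in the last pictures, and the jar is upright. The hand ended clear at z = 260 mm with wrist force under 0.5 N.

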